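# Centre a sample cassette on a viewing stage and raise it

### The arm

A 6-joint arm with a two-finger parallel gripper is mounted at the origin on a cart in front of the work surface, level with it; the furniture and walls round the work are solid. World frame = base frame: x ahead of the robot, y to its left, z up, the work surface at z = 0. Lengths are in mm, angles in rad, forces in N, time in s.
With the tool pointing down it reaches from about 275 to 725 mm from the base axis. Payload 15.9 kg.
Tool frame: the origin (TCP) lies between the finger pads; the fingertips stand 22 mm ahead of it and the grasp point (between the pads) lies 3 mm ahead of it; z points along the fingers, y is the direction in which the jaws open and shut (so a half turn about z gives the same grasp; the last joint's range is limited). The gripper opens to 85 mm and grips with 20 to 120 N. Pads are 22 mm wide; open, the fingers measure 114 mm over their backs; the gripper's body (76 mm by 85 mm) begins 54 mm behind the grasp point. The pads swing forward as they close: fully open they stand 13 mm farther back than shut.
Start: joints at [-1.275, 0.213, -0.034, 1.323, 0, 1.571], TCP at [145.747, -478.271, 253.306] pointing down, gripper open.
Joint ranges: [-2.98, 2.98], [-0.74, 1.72], [-1.14, 1.35], [-2.1, 2.04], [-1.57, 1.44], [-3.14, 3.14]. Speed limits (rad/s): [1.89, 1.89, 2.39, 2.57, 3.14, 3.14].

### API

Orientations are given as a unit quaternion [x, y, z, w].
In Python, from station import bot gives the robot as it stands.
- The arm moves only by the tool carry_out, never from a script. Its argument "motion" is a list of rows, each a list of 5 numbers: the shift along the tool's x, y, z in m, then the turn about the tool's z in rad, then the opening, from -1 (shut) to 1 (fully open), so that 0 is half open. In form: [[dx, dy, dz, spin, fingers], ...]. A call has 1 to 20 rows; each row shifts and turns the commanded pose from where the row before left it, along the tool's axes as they then stand; what a row does not reach is not made up. A row lasts 1/8 s, in which the tool goes at most 62.5 mm and 10.7 degrees, less where a joint would pass 70% of its speed; a pose out of reach is approached as far as the arm can. A call with a gripper value outside its range is refused whole. The fingers move at their own pace and stop on an object; the grip force is fixed at half the most. Time passes only in rows, so rows that do not move let the fingers close. It gives the time, the measured TCP pose, the force and the opening at its end, in the units of the state.
- bot.state(): the state, without advancing time (a new reading comes with each control period).
- bot.read_camera(name): name is "scene" or "top"; returns (picture, depth): 480x640x3 uint8, red, green, blue; 480x640 float32, mm along the optical axis (not along the pixel's ray), 0 where there is no reading.
- bot.camera_info(name): a dict with "vertical_fov" (degrees; the focal length in pixels is half the picture's height over the tangent of half this angle, whatever the lens; pixels are square), "cx", "cy" (the principal point, pixels), "R" (3x3) and "t" (3): a world point X has camera coordinates R X + t. Camera axes: x right, y down, z forward; pixel columns grow to the right and rows downward; lengths in mm; the calibration is good to about 2 mm. A picture is of the moment at which its call begins. camera_info takes no time and is no camera call.
- bot.job_done(): hands the job in, once; it reports no verdict.
The state is a dict: "time_s": time; "joints": joint angles; "joint_velocities": joint speeds; "tau": joint torques, N m; "position": TCP position; "eef_rot": TCP orientation; "ft_force": force on the tool from outside, world axes, zero at the start; "moment": the same for the moment, N m; "opening": opening from 0.0 (shut) to 1.0 (fully open).
Only numpy, scipy, OpenCV 4.12 (cv2) and the standard library are available. Lean on these libraries where they do the work, as an engineer would, in place of code of your own. Each camera call takes 0.05 s, during which the arm holds its last target. There are 200 camera calls.

### The job

Put the small flat sample cassette on the plate of the viewing stand, lying flat, centred on the engraved cross and square, with its long side running from one stop to the other and the same gap at both ends. Let go of it, then crank the handwheel clockwise until you feel the upper stop, and back it off a quarter turn. The cassette must still sit centred at the end; leave the tape roll and the needle holder where they are.

Things in the scene. Friction and masses are not known exactly. Their poses are not given: they have to be found in the camera images.
- cassette: white flat rectangular sample cassette with slots on top, loose, 28 mm (its x) by 40 mm (its y) by 9 mm high, about 20 g; origin at the centre of its underside, z up. Lies flat on the trolley, its long side within 0.5 rad of the world y direction. Either end may go to either stop.
- viewer: the white viewing stand, fixed, about 200 by 236 mm, base 12 mm high; origin on the trolley top straight under the middle of its plate; x roughly away from the robot (yaw within 0.25 rad of the world's), z up. A small black camera barrel (top 75 mm above the trolley) begins 85 mm from the origin along +x.
- stage_mid (a point): middle of the top of the stand's aluminium plate, where the engraved lines cross; axes as the stand's. Plate 100 (x) by 90 mm (y), top 32 mm above the trolley with the wheel at 0. Two fixed stop bars on it, 8 mm high, 34 mm long in x, 7 mm wide, centred at y = +30.5 and -30.5 mm: 54 mm clear between them, so 7 mm at each end of a centred cassette; open on the x sides.
- handwheel (a joint): angle of the handwheel in rad, 0 at the lower stop, 11.0 at the solid upper stop; grows as the wheel is turned clockwise seen from above. Begins between 0 and 1. Each turn raises the plate 13.8 mm. Turns at about 1.5 N on the crank knob and stays where it is left.
- wheel_axis (a point): point on the vertical axis of the handwheel, 68 mm above the trolley (the upper face of the rim), 120 mm from the stage middle along the stand's -y; z up. Black spoked wheel, 94 mm across.
- crank_grip (a point): point on the axis of the upright black crank knob, where to pinch it: the knob is 16 mm across and 42 mm high, spins freely on its own axis (so it may be carried round in a circle without turning the hand), and stands on the wheel 36 mm from the wheel's axis. This point is 95.5 mm above the trolley, 25 mm above the knob's foot and 17 mm below its top. Its axes mean nothing.
- tape_roll: white roll of tape lying flat, 48 mm across, 25 mm high, origin at the centre of its underside; a bystander. It and the cassette lie left of the stand in two places that may be swapped.
- needle_holder: cream plastic needle holder standing upright on its flange, 31 mm across, 54 mm high, origin at the centre of its underside; a bystander in front of the stand.
Not all that is in view belongs to the job. Leave any orange or red look-alike of the cassette alone.

How it is judged:
By the outcome, as a careful person would: the job done as asked, in the order asked, and still so for the second after the job is handed in, with the robot touching nothing.
It also fails if it takes over 72 s, if anything falls off the work surface, if the arm or the gripper's body presses on something with over 40 N, if the wrist force passes 120 N, or if a joint passes its speed limit or range.

## Working session

There is one attempt and no reset: what is moved stays moved. The work goes in short steps, Python scripts to look and compute and a tool call to move; the robot and the scene stay as the last step left them, time stands still between calls to the robot, and variables do not carry over. Pictures are saved under pics/ and viewed, about 8 in all and at most 12, crops included, and the job is handed in when it is done.

Besides the shell and the picture viewer there is one more tool, called after ">>>" as a command line: name --pt "numbers of a row" for each row, then --argument value for the rest. carry_out: Moves the arm, as the interface text tells. Its arguments: {"type":"object","properties":{"motion":{"type":"array","items":{"type":"array","items":{"type":"number"}}}},"required":["motion"]}

```bash
ls; mkdir -p pics; cat > h.py <<'E'
import numpy as np, cv2
from station import bot
def cam(n):
    i=bot.camera_info(n); f=240/np.tan(np.radians(i['vertical_fov'])/2)
    return i,f,np.array(i['R']),np.array(i['t'])
def onplane(n,uv,z):
    i,f,R,t=cam(n); uv=np.atleast_2d(uv).astype(float)
    d=np.c_[(uv[:,0]-i['cx'])/f,(uv[:,1]-i['cy'])/f,np.ones(len(uv))]@R
    c=-R.T@t
    return c+d*((z-c[2])/d[:,2])[:,None]
def proj(n,X):
    i,f,R,t=cam(n); p=np.atleast_2d(X)@R.T+t
    return p[:,:2]/p[:,2:]*f+[i['cx'],i['cy']]
def cloud(n,dep):
    i,f,R,t=cam(n); v,u=np.mgrid[:480,:640]
    p=np.stack([(u-i['cx'])/f*dep,(v-i['cy'])/f*dep,dep],-1)
    return (p-t)@R
def save(n,img): cv2.imwrite(n,img[...,::-1])
E
python3 - <<'E'
from h import *
for n in('scene','top'):
    p,d=bot.read_camera(n); save(f'pics/{n}0.png',p); np.savez(f'{n}0.npz',p=p,d=d)
    i,f,R,t=cam(n); print(n,i['vertical_fov'],f,i.keys(),-R.T@t,R.round(3).tolist())
print(bot.state())
E
```

```text
pics
scene 46.16527139602222 563.1449891752378 dict_keys(['vertical_fov', 'cx', 'cy', 'R', 't']) [163.88833936 810.6990548  523.6354528 ] [[-0.877, -0.48, -0.019], [-0.246, 0.483, -0.84], [0.412, -0.733, -0.542]]
top 56.99590065472845 442.06272433190543 dict_keys(['vertical_fov', 'cx', 'cy', 'R', 't']) [382.34127174 194.96951314 929.67167848] [[-0.013, -1.0, -0.003], [-0.989, 0.013, -0.144], [0.144, 0.001, -0.99]]
{'time_s': 0.1, 'joints': array([-1.27498174e+00,  2.13328808e-01, -3.49914481e-02,  1.32352998e+00,
       -2.23824692e-05,  1.57076712e+00]), 'joint_velocities': array([-0.00010515, -0.0006695 ,  0.00135745,  0.00062716,  0.00038897,
       -0.00181222]), 'tau': array([-9.72902453e-04, -6.87244320e+01,  4.87807918e+01,  1.20328742e-02,
       -9.50683943e-05,  6.59437433e-06]), 'position': array([ 145.66622612, -477.99872134,  252.85667205]), 'eef_rot': array([ 9.89079352e-01,  1.47383032e-01, -8.87183551e-05, -5.19555447e-04]), 'ft_force': array([0.06229946, 0.55033504, 0.68914437]), 'moment': array([ 0.03407785,  0.01441517, -0.02264239]), 'opening': 1.002854421189397}
```

View pics/top0.png

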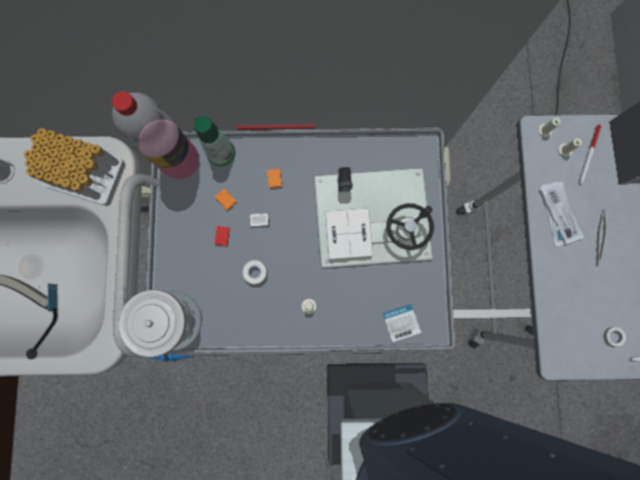

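View pics/scene0.png

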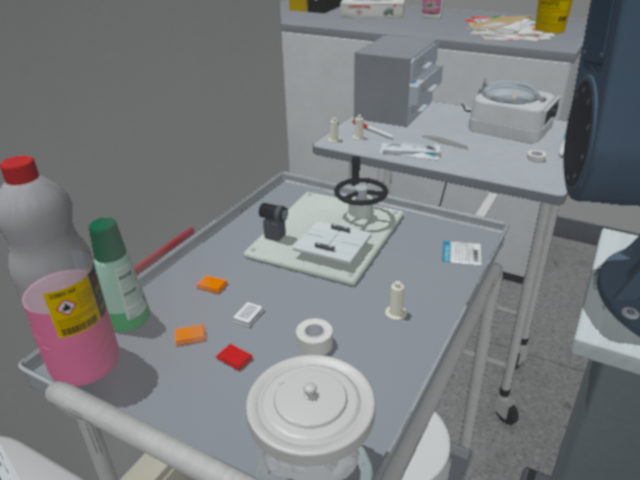

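The top view shows the cassette at (259,220), the tape roll at (255,273), the needle holder at (309,307), the plate at about (349,233), the wheel at (410,226) and the knob near (428,210). In the scene view the cassette is at (248,314), the plate at (335,243) and the wheel at (361,190). Next I'll enlarge the crops.

```bash
python3 - <<'E'
from h import *
p=np.load('top0.npz')['p']; s=np.load('scene0.npz')['p']
def c(im,x,y,w,h,k): return cv2.resize(im[y:y+h,x:x+w],None,fx=k,fy=k,interpolation=cv2.INTER_CUBIC)
a=c(p,310,160,130,110,6)[:,:780]
save('pics/c1.png',a[:600])
# cassette
P=p.astype(int); m=(P.min(2)>165).astype(np.uint8)
for box in((245,208,30,26),(235,255,40,36),(325,205,50,60)):
    x,y,w,h=box; q=m[y:y+h,x:x+w]; n,l,st,ce=cv2.connectedComponentsWithStats(q)
    k=1+np.argmax(st[1:,4]); cs,_=cv2.findContours((l==k).astype(np.uint8),0,1)
    r=cv2.minAreaRect(max(cs,key=cv2.contourArea)); print(r,ce[k]+[x,y],st[k,4])
print(P[215:227,248:272].min(2))
for n,d in(('top',np.load('top0.npz')['d']),):
    X=cloud(n,d)
    print(X[[220,233,226],[259,342,385]].round(1),X[290,200])
    H=X[...,2]; print(H[180:260:8,320:440:6].round(0).astype(int))
E
```

```text
((13.5, 11.5), (11.0, 17.0), 90.0) [258.38613861 219.26237624] 202
((19.0, 16.5), (21.0, 22.0), 90.0) [253.9047619 271.6043956] 273
((24.5, 29.5), (59.0, 49.0), 90.0) [349.44262295 231.76190476] 2562
[[122 139 170 192 197 196 197 199 199 199 200 197 191 188 188 192 195 199
  199 176 139 120 119 120]
 [123 143 176 197 195 190 190 189 188 186 187 186 185 183 180 179 182 192
  199 181 142 120 118 119]
 [122 142 175 192 187 178 177 176 178 178 179 178 179 177 176 177 179 189
  200 182 141 118 119 121]
 [121 139 171 192 183 170 169 170 173 175 174 174 176 175 178 178 180 190
  199 181 136 113 117 119]
 [119 133 167 192 185 173 172 172 174 173 172 171 173 172 175 174 179 189
  198 177 126 102 113 120]
 [118 128 164 194 191 179 179 179 179 175 174 173 174 173 174 172 174 184
  197 175 120  96 113 120]
 [118 129 166 196 193 181 183 181 182 179 179 179 181 179 180 176 176 185
  196 174 118  95 112 120]
 [119 130 166 196 193 182 183 182 183 181 185 186 187 187 189 187 187 191
  198 175 119  97 113 121]
 [119 130 166 197 198 191 193 193 192 190 194 196 196 195 197 197 196 196
  198 173 122 101 
[... 568 characters left out ...]
  10  13
   -2   3]
 [ 12  15  13  13  14  10  11  12  12  10  11   8  10  13  13  14  10  11
   -2  -1]
 [ 14  12  13  12  13  12  11  14  13  11  12  12  10  11  68  67  66  10
    0   1]
 [ 16  33  32  32  33  34  34  34  37  11  12  12  68  11  13  13  17  90
  114  -1]
 [ 11  35  35  34  35  35  30  35  36  11  11  14  71  13  47  73  69  11
   64  -4]
 [ 10  11  43  32  34  35  31  43  32  22  19  64  19  47  60  72  72  13
   13   1]
 [ 12  14  32  32  35  31  37  36  35  21  22  21  70  22  46  65  15  11
   69  -1]
 [ 12  15  33  34  34  36  31  34  34  12  12  13  12  69  66  11  69  69
   13  -1]
 [  9  13  36  31  35  37  31  31  35   7  12  13  10  13  11  11  11  10
   13   0]]
```

View pics/c1.png

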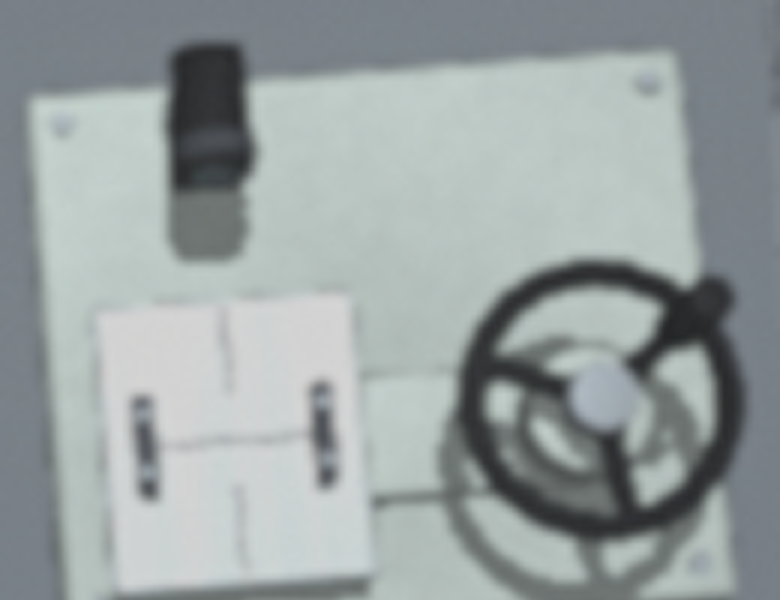

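```bash
cat > m.py <<'E'
from h import *
def up(p,x,y,w,h,k=6): return cv2.resize(p[y:y+h,x:x+w],None,fx=k,fy=k,interpolation=cv2.INTER_CUBIC).astype(int)
def blob(m,cam_,x,y,z,k=6):
    m=cv2.morphologyEx(m.astype(np.uint8),cv2.MORPH_CLOSE,np.ones((9,9)))
    cs,_=cv2.findContours(m,0,1); c=max(cs,key=cv2.contourArea).reshape(-1,2)
    uv=(c+.5)/k-.5+[x,y]; return uv,onplane(cam_,uv,z)[:,:2]
def rect(w): 
    (c,s,a)=cv2.minAreaRect(w.astype(np.float32)); 
    return np.round(c,1),np.round(s,1),round(a,1)
E
python3 - <<'E'
from m import *
p=np.load('top0.npz')['p']
# cassette
x,y,w,h=240,204,40,34; a=up(p,x,y,w,h); uv,W=blob(a.min(2)>152,'top',x,y,9); print('cass',rect(W))
c,s,ang=cv2.minAreaRect(W.astype(np.float32)); print(cv2.boxPoints((c,s,ang)).round(1).tolist())
x,y,w,h=310,160,130,112; a=up(p,x,y,w,h)
wh=(a[...,1]-a[...,0]<6)&(a.min(2)>165); wh[:, 390:]=0
uv,W=blob(cv2.morphologyEx(wh.astype(np.uint8),cv2.MORPH_OPEN,np.ones((15,15))),'top',x,y,32); print('plate',rect(W))
for lo,hi in((120,170),(300,350)):
    b=np.zeros(a.shape[:2],bool); b[370:520,lo:hi]=a[370:520,lo:hi].max(2)<150
    uv,W=blob(b,'top',x,y,40); print('bar',rect(W),uv.mean(0))
base=(a[...,1]-a[...,2]>4)&(a[...,1]>140)|wh
uv,W=blob(a.min(2)*0+((a[...,1]-a[...,2])>3),'top',x,y,12); print('base',rect(W))
dk=(a.max(2)<95); dk[:,:440]=0; dk[:250]=0; dk[:330,655:]=0
m=cv2.morphologyEx(dk.astype(np.uint8),cv2.MORPH_OPEN,np.ones((5,5)))
uv,W=blob(m,'top',x,y,68); hull=cv2.convexHull(W.astype(np.float32)); 
(e,ax,_)=cv2.fitEllipse(hull); print('wheel',e,ax, cv2.minEnclosingCircle(hull))
for z in(112.5,):print('knob',onplane('top',[[(715.5)/6-.5+x,297.5/6-.5+y]],z))
for n,uvz in(('tape',((255,273),25)),('needle',((309,306),54))):print(n,onplane('top',[uvz[0]],uvz[1]))
E
```

```text
cass (array([563.8, 326.1]), array([27. , 38.9]), 0.6)
[[550.0999755859375, 345.3999938964844], [550.5, 306.5], [577.5, 306.79998779296875], [577.0999755859375, 345.70001220703125]]
plate (array([528. , 137.9]), array([98.6, 88.9]), 3.5)
bar (array([529.7, 168.4]), array([24.4,  7.4]), 7.1) [333.58229167 231.70625   ]
bar (array([528., 108.]), array([35.8,  8.2]), 5.9) [363.3555313  231.86935953]
base (array([564.8,  85.4]), array([196.1, 232. ]), 3.5)
wheel (533.3915405273438, 18.38802146911621) (93.06106567382812, 94.23646545410156) ((533.4471435546875, 18.861129760742188), 47.83123779296875)
knob [[558.34807082  -9.56531002 112.5       ]]
tape [[448.47766958 330.3450457   25.        ]]
needle [[380.30923386 219.60634977  54.        ]]
```

>>> carry_out --pt "0.0317 -0.0324 0 0 1" --pt "0.0317 -0.0324 0 0 1" --pt "0.0317 -0.0324 0 0 1" --pt "0.0317 -0.0324 0 0 1" --pt "0.0317 -0.0324 0 0 1" --pt "0.0317 -0.0324 0 0 1" --pt "0.0317 -0.0324 0 0 1" --pt "0.0317 -0.0324 0 0 1" --pt "0.0317 -0.0324 0 0 1" --pt "0.0317 -0.0324 0 0 1" --pt "0.0317 -0.0324 0 0 1" --pt "0.0317 -0.0324 0 0 1" --pt "0.0317 -0.0324 0 0 1" --pt "0.0317 -0.0324 0 0 1" --pt "0.0317 -0.0324 0 0 1" --pt "0.0317 -0.0324 0 0 1" --pt "0.0317 -0.0324 0 0 1" --pt "0.0317 -0.0324 0 0 1" --pt "0.0317 -0.0324 0 0 1" --pt "0.0317 -0.0324 0 0 1"

```text
time_s: 2.6
position: [579.9, 266.7, 256.3]
eef_rot: [0.979, 0.201, -0.006, -0.028]
ft_force: [-0.6, -1.7, 0.8]
opening: 0.997
```

>>> carry_out --pt "0 0 0 -0.16 1" --pt "0 0 0 -0.16 1" --pt "0 0 0 -0.16 1" --pt "0 0 0 -0.16 1" --pt "0 0 0 -0.16 1" --pt "0 0 0 -0.16 1" --pt "0 0 0 -0.16 1" --pt "0 0 0 -0.16 1" --pt "0 0 0 0 1"

```text
time_s: 3.72
position: [579.3, 265.9, 256.4]
eef_rot: [0.666, 0.746, 0.011, -0.026]
ft_force: [-0.3, 0.1, 0.1]
opening: 1.004
```

```bash
cat >> h.py <<'E'
from scipy.spatial.transform import Rotation as Ro
def go(target,yaw=None):
    s=bot.state(); R=Ro.from_quat(s['eef_rot']).as_matrix(); y=R[:,1]
    d=R.T@(np.array(target)-s['position']); a=np.arctan2(y[1],y[0])
    print('t',round(s['time_s'],2),'pos',s['position'].round(1),'yang',round(a,4),'z',R[:,2].round(4),'d_tool',d.round(1),'F',s['ft_force'].round(1),'open',round(s['opening'],3),'j',s['joints'].round(2))
    if yaw is not None: print('spin',-(yaw-a))
E
python3 - <<'E'
from h import *
go([563.8,326.1,60],0.0)
E
```

```text
t 3.73 pos [579.3 265.9 256.4] yang 0.1141 z [-0.0234  0.0514 -0.9984] d_tool [ 50.9  -5.1 199.5] F [-0.3  0.1  0.1] open 1.004 j [0.4  0.52 0.41 1.46 0.06 1.86]
spin 0.11405553234180416
```

The tool has picked up a 3° tilt, which is constant, and the helper works in tool axes, so moves still come out right. Next I descend to just above the cassette.

>>> carry_out --pt "0.0127 -0.0012 0.03 0.038 1" --pt "0.0127 -0.0012 0.03 0.038 1" --pt "0.0127 -0.0012 0.03 0.038 1" --pt "0.0127 -0.0012 0.03 0 1" --pt "0 0 0.03 0 1" --pt "0 0 0.03 0 1" --pt "0 0 0.015 0 1" --pt "0 0 0 0 1"

```text
time_s: 4.72
position: [566.8, 326.1, 64.2]
eef_rot: [0.707, 0.706, 0.009, -0.027]
ft_force: [-0.4, 0.5, 0.3]
opening: 0.997
```

```bash
python3 - <<'E'
from h import *
go([563.8,326.1,22.5],0.0)
p,d=bot.read_camera('scene'); save('pics/s1.png',cv2.resize(p[200:400,140:400],None,fx=3,fy=3,interpolation=cv2.INTER_CUBIC))
E
```

```text
t 4.72 pos [566.8 326.1  64.2] yang -0.0007 z [-0.0242  0.0509 -0.9984] d_tool [-2.1 -2.  41.7] F [-0.4  0.5  0.3] open 0.997 j [0.5  0.62 0.08 1.03 0.06 2.07]
spin -0.00072712793111472
```

View pics/s1.png

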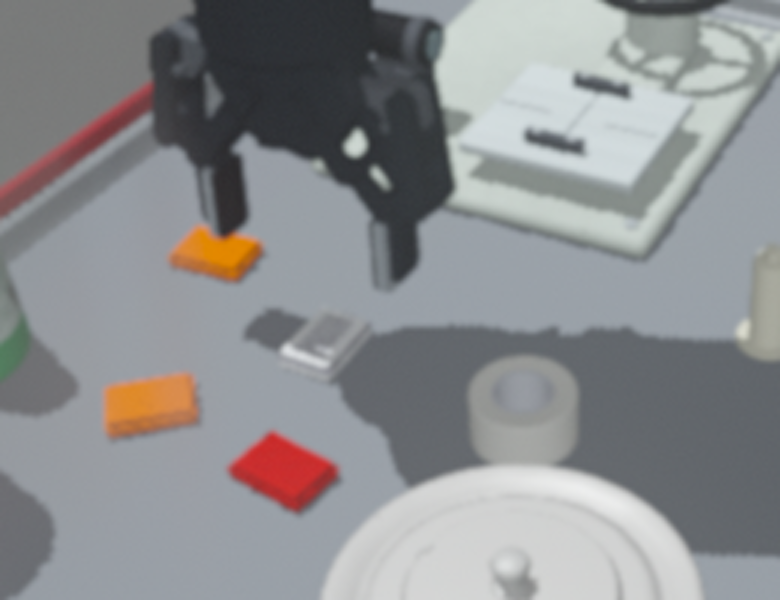

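The open fingers straddle the cassette, which sits in the crop at about (325,343). The orange block stays clear of them. Now I narrow the jaws, descend and close.

>>> carry_out --pt "-0.002 -0.002 0.01 0 0.4" --pt "0 0 0.01 0 0.4" --pt "0 0 0.01 0 0.4" --pt "0 0 0.01 0 0.4" --pt "0 0 0.0015 0 0.4" --pt "0 0 0 0 0.4"

```text
time_s: 5.52
position: [564.4, 326.5, 23.4]
eef_rot: [0.707, 0.707, 0.01, -0.026]
ft_force: [0.6, 0.4, -0.6]
opening: 0.698
```

```bash
python3 - <<'E'
from h import *
go([563.8,326.1,22.5],0.0)
p,d=bot.read_camera('scene'); save('pics/s2.png',cv2.resize(p[230:370,180:320],None,fx=4,fy=4,interpolation=cv2.INTER_CUBIC))
E
```

```text
t 5.53 pos [564.4 326.5  23.4] yang 0.0011 z [-0.0228  0.0517 -0.9984] d_tool [-0.5 -0.5  0.8] F [ 0.6  0.4 -0.6] open 0.698 j [0.5  0.64 0.02 0.94 0.06 2.07]
spin 0.0010789120433673583
```

View pics/s2.png

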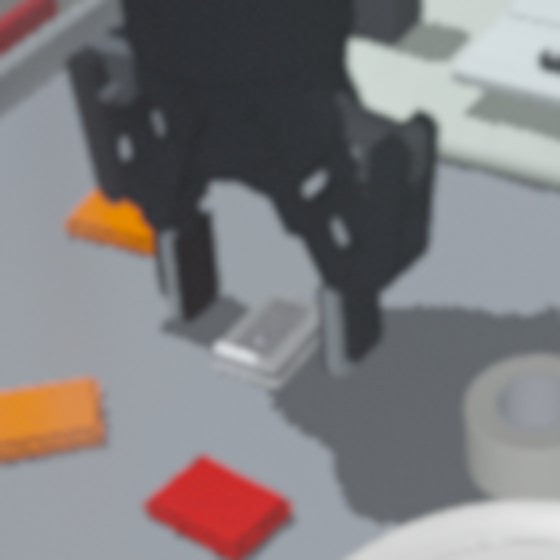

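The cassette lies between the pads. I close now, then lift.

>>> carry_out --pt "0 0 0.0005 0 0" --pt "0 0 0 0 -0.3" --pt "0 0 0 0 -0.6" --pt "0 0 0 0 -1" --pt "0 0 0 0 -1" --pt "0 0 0 0 -1" --pt "0 0 0 0 -1" --pt "0 0 0 0 -1"

```text
time_s: 6.58
position: [564.6, 326.6, 23.4]
eef_rot: [0.707, 0.707, 0.011, -0.026]
ft_force: [-1.0, -0.8, 5.1]
opening: 0.303
```

>>> carry_out --pt "0 0 -0.01 0 -1" --pt "0 0 -0.02 0 -1" --pt "0 0 -0.03 0 -1" --pt "0 0 -0.03 0 -1" --pt "0 0 0 0 -1" --pt "0 0 0 0 -1"

```text
time_s: 7.32
position: [566.2, 321.7, 112.5]
eef_rot: [0.707, 0.707, 0.01, -0.026]
ft_force: [0.3, 1.0, -0.6]
opening: 0.307
```

```bash
python3 - <<'E'
from h import *
go([528,138,113],0.058)
p,d=bot.read_camera('scene'); np.savez('s3.npz',p=p,d=d); save('pics/s3.png',cv2.resize(p[180:380,160:340],None,fx=3,fy=3,interpolation=cv2.INTER_CUBIC))
E
```

```text
t 7.33 pos [566.2 321.7 112.5] yang 0.001 z [-0.023   0.0515 -0.9984] d_tool [-183.5  -38.4   -9.1] F [ 0.3  1.  -0.6] open 0.307 j [0.49 0.58 0.14 1.13 0.06 2.06]
spin -0.05698692872914613
```

View pics/s3.png

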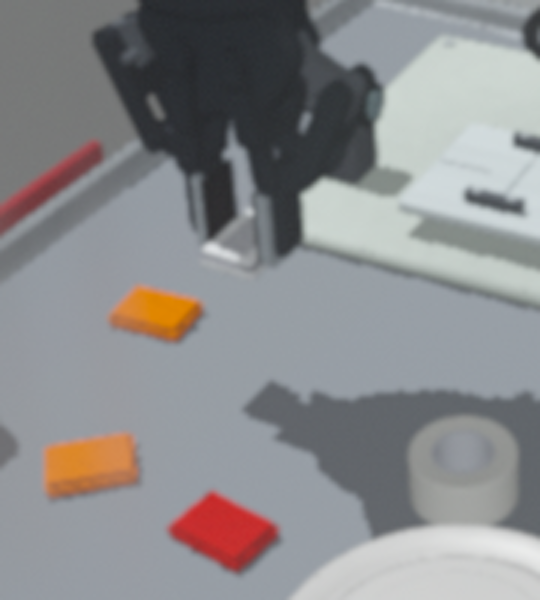

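The cassette is held and level. Next I carry it over the stage.

>>> carry_out --pt "-0.0305 -0.0063 -0.0016 0 -1" --pt "-0.0305 -0.0063 -0.0016 0 -1" --pt "-0.0305 -0.0063 -0.0016 0 -1" --pt "-0.0305 -0.0063 -0.0016 0 -1" --pt "-0.0305 -0.0063 -0.0016 0 -1" --pt "-0.0305 -0.0063 -0.0016 0 -1" --pt "0 0 0 -0.057 -1" --pt "0 0 0 0 -1" --pt "0 0 0 0 -1"

```text
time_s: 8.5
position: [528.5, 138.8, 113.3]
eef_rot: [0.687, 0.727, 0.011, -0.026]
ft_force: [-0.2, -0.5, 0.1]
opening: 0.307
```

```bash
python3 - <<'E'
from h import *
go([528.3,138.6,62],0.058)
E
```

```text
t 8.5 pos [528.5 138.8 113.3] yang 0.0572 z [-0.0235  0.0515 -0.9984] d_tool [-2.9  0.8 51.2] F [-0.2 -0.5  0.1] open 0.307 j [ 0.23  0.38 -0.17  1.03  0.06  1.74]
spin -0.0007982232120893121
```

>>> carry_out --pt "-0.0015 0.0004 0.02 0 -1" --pt "-0.0014 0.0004 0.02 0 -1" --pt "0 0 0.011 0 -1" --pt "0 0 0.002 0 -1" --pt "0 0 0 0 -1" --pt "0 0 0 0 -1"

```text
time_s: 9.25
position: [528.9, 138.6, 61.2]
eef_rot: [0.686, 0.727, 0.011, -0.026]
ft_force: [0.2, -0.4, 0.4]
opening: 0.305
```

```bash
python3 - <<'E'
from h import *
go([528.3,138.6,58],0.058)
p,d=bot.read_camera('scene'); save('pics/s4.png',cv2.resize(p[170:300,230:420],None,fx=4,fy=4,interpolation=cv2.INTER_CUBIC))
E
```

```text
t 9.25 pos [528.9 138.6  61.2] yang 0.058 z [-0.0218  0.0519 -0.9984] d_tool [-0.1 -0.6  3.3] F [ 0.2 -0.4  0.4] open 0.305 j [ 0.23  0.43 -0.24  0.91  0.06  1.74]
spin 4.701005786485191e-06
```

View pics/s4.png

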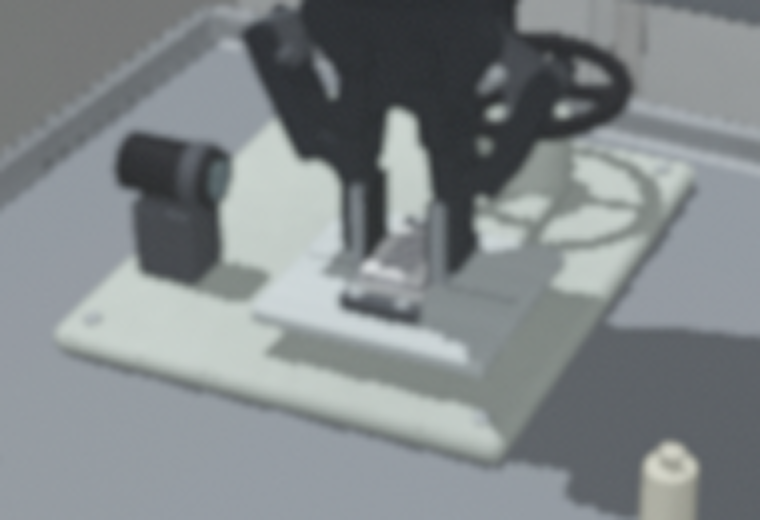

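The cassette hangs just above the plate, between the stops. I lower it gently until it touches.

>>> carry_out --pt "0 -0.0005 0.002 0 -1" --pt "0 0 0.0015 0 -1" --pt "0 0 0 0 -1"

```text
time_s: 9.68
position: [527.9, 138.6, 57.3]
eef_rot: [0.686, 0.727, 0.011, -0.026]
ft_force: [-0.5, -0.6, 5.1]
opening: 0.304
```

>>> carry_out --pt "0 0 0.001 0 -1" --pt "0 0 0 0 -1"

```text
time_s: 9.93
position: [528.0, 138.6, 56.8]
eef_rot: [0.686, 0.727, 0.011, -0.026]
ft_force: [-5.8, -2.4, 13.9]
opening: 0.302
```

>>> carry_out --pt "0 0 -0.0007 0 -1" --pt "0 0 0 0 -0.35" --pt "0 0 0 0 -0.2" --pt "0 0 0 0 0" --pt "0 0 0 0 0.2" --pt "0 0 0 0 0.2" --pt "0 0 -0.015 0 0.2" --pt "0 0 -0.03 0 0.2" --pt "0 0 -0.04 0 0.2" --pt "0 0 -0.04 0 0.2" --pt "0 0 0 0 0.2"

```text
time_s: 11.3
position: [532.5, 132.4, 185.6]
eef_rot: [0.686, 0.727, 0.013, -0.024]
ft_force: [0.0, -0.4, -0.6]
opening: 0.602
```

```bash
python3 - <<'E'
from h import *
go([558,-9.5,180],None)
p,d=bot.read_camera('scene'); save('pics/s5.png',cv2.resize(p[170:300,230:420],None,fx=4,fy=4,interpolation=cv2.INTER_CUBIC)); np.savez('s5.npz',p=p,d=d)
E
```

```text
t 11.3 pos [532.5 132.4 185.6] yang 0.0579 z [-0.0171  0.0529 -0.9985] d_tool [-143.2   17.4   -2.4] F [ 0.  -0.4 -0.6] open 0.602 j [ 0.21  0.34 -0.04  1.2   0.06  1.73]
```

View pics/s5.png

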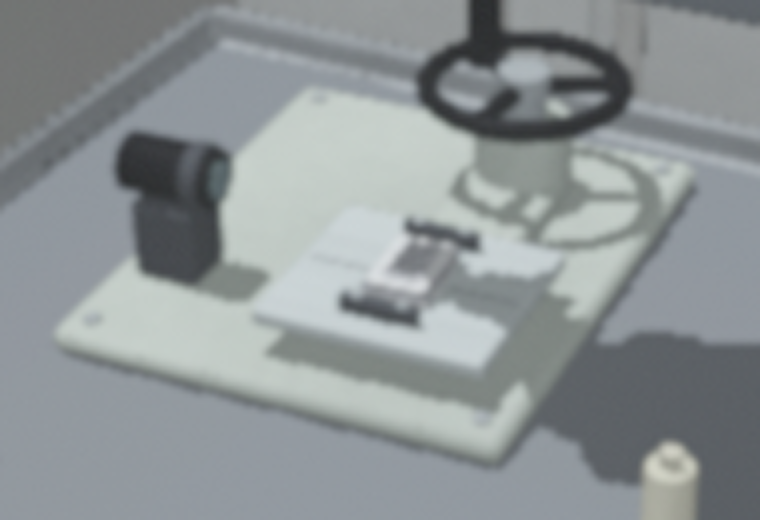

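The cassette rests flat between the stops. Next I move over the knob and check the centring from the top camera.

>>> carry_out --pt "-0.0284 0.0034 0 0 0.2" --pt "-0.0284 0.0034 0 0 0.2" --pt "-0.0284 0.0034 0 0 0.2" --pt "-0.0284 0.0034 0 0 0.2" --pt "-0.0284 0.0034 0 0 0.2" --pt "0 0 0 0 0.2" --pt "0 0 0 0 0.2"

```text
time_s: 12.22
position: [555.4, -8.1, 173.3]
eef_rot: [0.686, 0.727, 0.011, -0.026]
ft_force: [-0.3, 0.7, -0.8]
opening: 0.599
```

```bash
python3 - <<'E'
from m import *
go([557.3,-8.5,135])
p,d=bot.read_camera('top'); np.savez('t6.npz',p=p,d=d)
x,y,w,h=322,200,60,66; a=up(p,x,y,w,h,8)
save('pics/t6.png',np.clip(a,0,255).astype(np.uint8))
E
```

```text
t 12.22 pos [555.4  -8.1 173.3] yang 0.0579 z [-0.0238  0.0519 -0.9984] d_tool [-2.6  2.7 38.2] F [-0.3  0.7 -0.8] open 0.599 j [-0.04  0.38 -0.02  1.2   0.05  1.47]
```

View pics/t6.png

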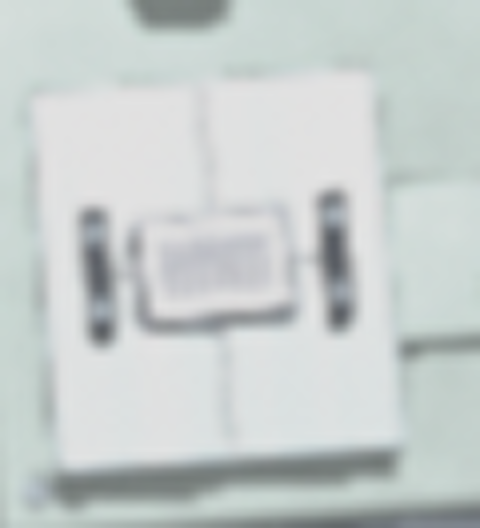

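The cassette is centred at about (217,265) in the crop. The midpoint of the bars is about (217,267), and the yaw looks square. I'll check with edge profiles in the stand frame.

```bash
cat > prof.py <<'E'
from h import *
def prof(p,z,c,yaw):
    g=p.astype(np.float32).mean(2); e=[np.cos(yaw),np.sin(yaw)]; n=[-e[1],e[0]]
    def s(a,b):
        W=np.array(c)+a[...,None]*e+b[...,None]*n; X=np.c_[W.reshape(-1,2),np.full(a.size,z)]
        uv=proj('top',X).astype(np.float32).reshape(*a.shape,2)
        return cv2.remap(g,uv[...,0],uv[...,1],cv2.INTER_CUBIC)
    t=np.arange(-38,38.5,1.); k=np.arange(-9,9.1,1.)
    A,B=np.meshgrid(t,k)
    py=s(B,A).mean(0); px=s(A,B*.9).mean(0)
    kb=np.arange(-6,6.1,1); Pn=s(A[:13],np.meshgrid(t,kb)[1]+8).mean(0); Pp=s(A[:13],np.meshgrid(t,kb)[1]-8).mean(0)
    return t,py,px
E
python3 - <<'E'
from prof import *
p=np.load('t6.npz')['p']
t,py,px=prof(p,41.5,(528,138.1),.06)
for a,b,c in zip(t,py,px): print(int(a),int(b),int(c),end=' | ')
E
```

```text
-38 226 219 | -37 223 219 | -36 215 219 | -35 197 219 | -34 175 219 | -33 151 219 | -32 132 219 | -31 118 219 | -30 112 220 | -29 117 220 | -28 132 220 | -27 157 219 | -26 183 219 | -25 204 219 | -24 216 219 | -23 220 220 | -22 217 221 | -21 211 220 | -20 203 215 | -19 198 203 | -18 201 183 | -17 208 162 | -16 215 150 | -15 217 151 | -14 215 167 | -13 211 192 | -12 208 211 | -11 206 220 | -10 205 221 | -9 204 217 | -8 204 211 | -7 205 205 | -6 204 201 | -5 203 199 | -4 203 199 | -3 203 198 | -2 203 198 | -1 203 197 | 0 204 196 | 1 204 195 | 2 204 195 | 3 203 195 | 4 202 197 | 5 203 202 | 6 204 208 | 7 204 215 | 8 204 218 | 9 205 219 | 10 205 216 | 11 204 211 | 12 205 208 | 13 207 209 | 14 212 213 | 15 217 217 | 16 218 219 | 17 211 220 | 18 197 221 | 19 182 221 | 20 174 221 | 21 177 221 | 22 189 221 | 23 202 220 | 24 207 220 | 25 201 220 | 26 184 220 | 27 163 220 | 28 142 220 | 29 126 220 | 30 118 220 | 31 120 221 | 32 132 221 | 33 152 220 | 34 178 220 | 35 200 220 | 36 216 220 | 37 223 221 | 38 225 221 |
```

```bash
python3 - <<'E'
from h import *
e=np.array([np.cos(.06),np.sin(.06)]); n=np.array([-e[1],e[0]])
def line(p,z,y,t):
    X=np.array([np.r_[np.array([528,138.1])+a*e+y*n,z] for a in t]); uv=proj('top',X).astype(np.float32)[None]
    return cv2.remap(p.astype(np.float32).mean(2),uv[...,0],uv[...,1],cv2.INTER_CUBIC)[0]
q=np.load('top0.npz')['p']; p=np.load('t6.npz')['p']
t=np.arange(-6,6.1,1); print(t)
for y in(-15,-8,8,15): print('line before',y,line(q,33.5,y,t).astype(int))
for y in(23,-23): print('line now',y,line(p,33.5,y,t).astype(int))
t=np.arange(-24,24.1,2); print(t)
for y in(30,-30): print('bar',y,line(p,41.5,y,t).astype(int))
t=np.arange(-60,60,2.); 
for y in(20,-20): 
    l=line(p,33.5,y,t); print('plate',y,[(int(a),int(b)) for a,b in zip(t,l) if abs(a)>42])
t=np.arange(-26,26.1,1); print(t)
for y in(13,-13): print('cass x at',y,line(p,42.5,y,t).astype(int))
E
```

```text
[-6. -5. -4. -3. -2. -1.  0.  1.  2.  3.  4.  5.  6.]
line before -15 [208 206 202 195 189 187 190 196 202 206 208 208 209]
line before -8 [210 208 205 199 192 188 191 197 203 207 209 209 210]
line before 8 [209 209 206 202 196 190 188 191 197 203 206 208 208]
line before 15 [210 207 203 196 190 188 193 199 204 208 210 210 211]
line now 23 [216 216 212 206 198 192 193 197 198 198 198 198 200]
line now -23 [220 220 219 218 214 207 204 208 215 220 223 224 224]
[-24. -22. -20. -18. -16. -14. -12. -10.  -8.  -6.  -4.  -2.   0.   2.
   4.   6.   8.  10.  12.  14.  16.  18.  20.  22.  24.]
bar 30 [224 216 176 123  97 116 156 167 143 114 101  98 100  98 103 124 155 163
 138 132 177 219 226 225 224]
bar -30 [223 208 160 113  97 114 145 156 136 109  96  93  93  92  94 117 154 165
 138 132 177 217 226 225 224]
plate 20 [(-60, 182), (-58, 146), (-56, 125), (-54, 120), (-52, 135), (-50, 178), (-48, 219), (-46, 226), (-44, 224), (44, 225), (46, 223), (48, 214), (50, 205), (52, 207), (54, 213), (56, 213), (58, 213)]
plate -20 [(-60, 196), (-58, 163), (-56, 132), (-54, 118), (-52, 130), (-50, 175),
[... 153 characters left out ...]
1. -20. -19. -18. -17. -16. -15. -14. -13.
 -12. -11. -10.  -9.  -8.  -7.  -6.  -5.  -4.  -3.  -2.  -1.   0.   1.
   2.   3.   4.   5.   6.   7.   8.   9.  10.  11.  12.  13.  14.  15.
  16.  17.  18.  19.  20.  21.  22.  23.  24.  25.  26.]
cass x at 13 [223 223 224 225 225 225 223 203 180 157 147 159 186 210 220 224 221 216
 212 209 206 203 201 200 198 198 199 200 200 201 204 208 214 219 221 220
 216 212 212 215 219 222 224 224 224 224 224 224 224 224 224 224 224]
cass x at -13 [223 223 223 223 225 224 222 207 188 163 148 147 161 185 204 219 222 219
 216 212 209 207 206 206 206 206 208 209 209 207 207 209 213 218 221 221
 217 211 208 210 214 218 222 223 223 224 223 223 224 224 224 224 224]
```

Relative to my frame, the engraved line sits at x ≈ -0.7 mm and the cassette at x ≈ -0.9 mm. The y offset is about 0.3 mm, so the cassette is centred. Next I descend and pinch the knob.

>>> carry_out --pt "-0.0026 0.0027 0.018 0 0.2" --pt "0 0 0.02 0 0.2" --pt "0 0 0.01 0 0.2" --pt "0 0 0.01 0 0.2" --pt "0 0 0.01 0 0.2" --pt "0 0 0.004 0 0.2" --pt "0 0 0 0 0.2"

```text
time_s: 13.15
position: [557.0, -7.2, 101.6]
eef_rot: [0.686, 0.727, 0.011, -0.026]
ft_force: [-0.2, 0.3, -0.3]
opening: 0.601
```

```bash
python3 - <<'E'
from h import *
go([557.3,-8.5,101])
p,d=bot.read_camera('scene'); save('pics/s7.png',cv2.resize(p[130:250,300:440],None,fx=4,fy=4,interpolation=cv2.INTER_CUBIC))
E
```

```text
t 13.15 pos [557.   -7.2 101.6] yang 0.058 z [-0.023   0.0517 -0.9984] d_tool [-1.4  0.3  0.6] F [-0.2  0.3 -0.3] open 0.601 j [-0.04  0.42 -0.14  1.04  0.05  1.47]
```

View pics/s7.png

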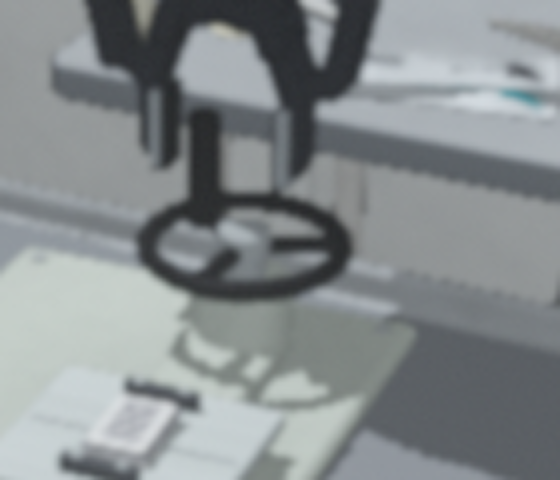

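```bash
python3 - <<'E'
from h import *
print(onplane('scene',[[351,158],[351,157]],112.5), proj('scene',[[557.3,-8.5,112.5],[557.3,-8.5,70.5],[557,-7.2,98]]))
print(proj('top',[[557.3,-8.5,112.5]]))
E
```

```text
[[565.78579498  -5.69867499 112.5       ]
 [567.66327212  -9.4810707  112.5       ]] [[356.06326638 158.29861902]
 [355.77802359 179.91780344]
 [355.7928907  166.18974115]]
[[428.21181365 209.63505796]]
```

```bash
python3 - <<'E'
from h import *
def k(p): 
    r=p[158:178,340:372].max(2)<70; return (340+np.array([np.mean(np.where(x)[0]) if x.any() else -1 for x in r])).round(1)
for f in('scene0','s3','s5'):
    print(f,k(np.load(f+'.npz')['p']))
print(proj('scene',[[533.4,18.5,68]]))
E
```

```text
scene0 [355.5 355.5 355.5 355.5 355.5 355.5 355.5 355.  355.  355.  355.  355.
 355.  354.5 354.5 354.5 354.5 354.5 354.5 355. ]
s3 [355.5 355.  355.  355.  355.5 355.5 355.5 355.5 355.5 355.5 355.5 355.5
 355.  355.  355.  355.  355.  355.  355.  355. ]
s5 [352.5 352.5 352.  352.  352.  353.  353.  353.  352.5 352.  351.  351.
 351.  351.  351.  351.  351.  351.  351.  351. ]
[[361.31792466 190.20513471]]
```

```bash
python3 - <<'E'
from h import *
for th in np.arange(-.9,0,.1):
    X=[533.4+36*np.cos(th),18.5+36*np.sin(th),105]; print(round(th,1),np.round(X,1),proj('scene',[X]).round(1))
E
```

```text
-0.9 [555.8  -9.7 105. ] [[357.1 162.1]]
-0.8 [558.5  -7.3 105. ] [[355.1 162.4]]
-0.7 [560.9  -4.7 105. ] [[353.2 162.7]]
-0.6 [563.1  -1.8 105. ] [[351.4 163.1]]
-0.5 [565.    1.2 105. ] [[349.6 163.5]]
-0.4 [566.6   4.5 105. ] [[348.  164.1]]
-0.3 [567.8   7.9 105. ] [[346.5 164.7]]
-0.2 [568.7  11.3 105. ] [[345.1 165.3]]
-0.1 [569.2  14.9 105. ] [[343.9 166.1]]
```

The wheel turned back about 0.2 rad when I pressed on the plate, so the knob is now near (563.5,-1). I realign and pinch.

>>> carry_out --pt "0.0056 0.0068 0 0 0.2" --pt "0 0 0 0 -0.2" --pt "0 0 0 0 -0.5" --pt "0 0 0 0 -0.7" --pt "0 0 0 0 -1" --pt "0 0 0 0 -1" --pt "0 0 0 0 -1" --pt "0 0 0 0 -1"

```text
time_s: 14.2
position: [563.7, -1.2, 102.1]
eef_rot: [0.686, 0.727, 0.011, -0.026]
ft_force: [2.5, -1.2, 4.8]
opening: 0.168
```

```bash
python3 - <<'E'
from h import *
go([563.5,-1.2,101])
E
```

```text
t 14.2 pos [563.7  -1.2 102.1] yang 0.0579 z [-0.0222  0.0516 -0.9984] d_tool [-0.  -0.2  1.1] F [ 2.5 -1.2  4.8] open 0.168 j [-0.03  0.43 -0.12  1.04  0.05  1.48]
```

```bash
cat > circ.py <<'E'
from h import *
import sys,json
C=np.array([533.4,18.5])
def rows(n,dth,z=102,r=36.,full=True):
    s=bot.state(); R=Ro.from_quat(s['eef_rot']).as_matrix(); P=s['position']
    v=P[:2]-C; th=np.arctan2(v[1],v[0]); print('t',round(s['time_s'],2),'th',round(th,3),'r',np.hypot(*v).round(2),'pos',P.round(1),'F',s['ft_force'].round(1),'M',s['moment'].round(2),'open',round(s['opening'],3),'tan',round(float(s['ft_force'][:2]@[-np.sin(th),np.cos(th)]),1))
    out=[];cur=P.copy()
    for i in range(1,n+1):
        T=np.r_[C+r*np.array([np.cos(th+i*dth),np.sin(th+i*dth)]),z]
        d=np.round(R.T@(T-cur)/1e3,4); cur=cur+R@d*1e3; out.append([*d.tolist(),0,-1])
    print(json.dumps(out))
if __name__=='__main__': rows(int(sys.argv[1]),float(sys.argv[2]))
E
python3 circ.py 12 -0.2
```

```text
t 14.2 th -0.577 r 36.16 pos [563.7  -1.2 102.1] F [ 2.5 -1.2  4.8] M [-0.15 -0.72  0.  ] open 0.168 tan 0.3
[[-0.0052, -0.0049, -0.0001, 0, -1], [-0.0043, -0.0058, -0.0001, 0, -1], [-0.003, -0.0065, -0.0001, 0, -1], [-0.0017, -0.007, 0.0001, 0, -1], [-0.0003, -0.0072, 0.0001, 0, -1], [0.0012, -0.0071, 0.0002, 0, -1], [0.0025, -0.0067, 0.0003, 0, -1], [0.0039, -0.0061, 0.0003, 0, -1], [0.0049, -0.0052, 0.0003, 0, -1], [0.0059, -0.0041, 0.0004, 0, -1], [0.0066, -0.0028, 0.0004, 0, -1], [0.007, -0.0015, 0.0004, 0, -1]]
```

>>> carry_out --pt "-0.0052 -0.0049 -0.0001 0 -1" --pt "-0.0043 -0.0058 -0.0001 0 -1" --pt "-0.003 -0.0065 -0.0001 0 -1" --pt "-0.0017 -0.007 0.0001 0 -1" --pt "-0.0003 -0.0072 0.0001 0 -1" --pt "0.0012 -0.0071 0.0002 0 -1" --pt "0.0025 -0.0067 0.0003 0 -1" --pt "0.0039 -0.0061 0.0003 0 -1" --pt "0.0049 -0.0052 0.0003 0 -1" --pt "0.0059 -0.0041 0.0004 0 -1" --pt "0.0066 -0.0028 0.0004 0 -1" --pt "0.007 -0.0015 0.0004 0 -1"

```text
time_s: 15.7
position: [499.9, 13.3, 102.3]
eef_rot: [0.686, 0.727, 0.013, -0.025]
ft_force: [20.3, 2.9, -9.2]
opening: 0.163
```

```bash
python3 circ.py 20 -0.2
```

```text
t 15.7 th -2.986 r 33.87 pos [499.9  13.3 102.3] F [20.3  2.9 -9.2] M [ 0.45 -4.5  -0.15] open 0.163 tan 0.3
[[0.007, -0.0021, 0.0007, 0, -1], [0.007, 0.0015, 0.0004, 0, -1], [0.0066, 0.0028, 0.0003, 0, -1], [0.0059, 0.0041, 0.0003, 0, -1], [0.005, 0.0051, 0.0001, 0, -1], [0.0039, 0.0061, 0.0002, 0, -1], [0.0025, 0.0067, -0.0, 0, -1], [0.0012, 0.0071, -0.0, 0, -1], [-0.0002, 0.0072, -0.0002, 0, -1], [-0.0016, 0.007, -0.0002, 0, -1], [-0.003, 0.0065, -0.0002, 0, -1], [-0.0043, 0.0058, -0.0003, 0, -1], [-0.0053, 0.0048, -0.0004, 0, -1], [-0.0061, 0.0037, -0.0004, 0, -1], [-0.0068, 0.0024, -0.0004, 0, -1], [-0.0071, 0.001, -0.0004, 0, -1], [-0.0072, -0.0005, -0.0004, 0, -1], [-0.0069, -0.0018, -0.0003, 0, -1], [-0.0064, -0.0032, -0.0003, 0, -1], [-0.0057, -0.0044, -0.0002, 0, -1]]
```

```bash
sed -i 's/C=np.array.*/C=np.array([535.2,19.7])/' circ.py; python3 circ.py 16 -0.2
```

```text
t 15.7 th -2.961 r 35.84 pos [499.9  13.3 102.3] F [20.3  2.9 -9.2] M [ 0.45 -4.5  -0.15] open 0.163 tan 0.8
[[0.0071, -0.0003, 0.0007, 0, -1], [0.0071, 0.0013, 0.0004, 0, -1], [0.0067, 0.0026, 0.0003, 0, -1], [0.006, 0.0039, 0.0003, 0, -1], [0.0051, 0.0051, 0.0002, 0, -1], [0.004, 0.0059, 0.0001, 0, -1], [0.0028, 0.0067, 0.0, 0, -1], [0.0014, 0.007, -0.0, 0, -1], [-0.0001, 0.0072, -0.0001, 0, -1], [-0.0015, 0.0071, -0.0002, 0, -1], [-0.0028, 0.0066, -0.0003, 0, -1], [-0.0041, 0.0059, -0.0003, 0, -1], [-0.0052, 0.0049, -0.0003, 0, -1], [-0.006, 0.0039, -0.0004, 0, -1], [-0.0067, 0.0025, -0.0004, 0, -1], [-0.0071, 0.0012, -0.0004, 0, -1]]
```

>>> carry_out --pt "0.0078 0.0015 0.0005 0 -1" --pt "0.0071 0.0013 0.0004 0 -1" --pt "0.0067 0.0026 0.0003 0 -1" --pt "0.006 0.0039 0.0003 0 -1" --pt "0.0051 0.0051 0.0002 0 -1" --pt "0.004 0.0059 0.0001 0 -1" --pt "0.0028 0.0067 0 0 -1" --pt "0.0014 0.007 0 0 -1"

```text
time_s: 16.7
position: [529.0, 56.4, 102.0]
eef_rot: [0.686, 0.727, 0.012, -0.027]
ft_force: [-2.3, 6.1, 13.3]
opening: 0.161
```

```bash
python3 circ.py 12 -0.2
```

```text
t 16.7 th 1.738 r 37.22 pos [529.   56.4 102. ] F [-2.3  6.1 13.3] M [1.26 0.19 0.01] open 0.161 tan 1.3
[[-0.0011, 0.0073, -0.0002, 0, -1], [-0.0014, 0.0071, -0.0002, 0, -1], [-0.0027, 0.0066, -0.0003, 0, -1], [-0.004, 0.006, -0.0003, 0, -1], [-0.0051, 0.005, -0.0004, 0, -1], [-0.006, 0.004, -0.0004, 0, -1], [-0.0067, 0.0026, -0.0005, 0, -1], [-0.007, 0.0013, -0.0004, 0, -1], [-0.0072, -0.0001, -0.0004, 0, -1], [-0.007, -0.0016, -0.0003, 0, -1], [-0.0066, -0.0029, -0.0003, 0, -1], [-0.0058, -0.0042, -0.0003, 0, -1]]
```

```bash
sed -i 's/C=np.array.*/C=np.array([535.2,20.6])/' circ.py; python3 circ.py 16 -0.2
```

```text
t 16.7 th 1.743 r 36.34 pos [529.   56.4 102. ] F [-2.3  6.1 13.3] M [1.26 0.19 0.01] open 0.161 tan 1.2
[[-0.0002, 0.0072, -0.0002, 0, -1], [-0.0014, 0.0071, -0.0002, 0, -1], [-0.0027, 0.0066, -0.0002, 0, -1], [-0.0039, 0.006, -0.0004, 0, -1], [-0.0051, 0.0051, -0.0004, 0, -1], [-0.006, 0.004, -0.0004, 0, -1], [-0.0066, 0.0027, -0.0004, 0, -1], [-0.0071, 0.0013, -0.0004, 0, -1], [-0.0072, -0.0002, -0.0004, 0, -1], [-0.007, -0.0015, -0.0004, 0, -1], [-0.0066, -0.0029, -0.0003, 0, -1], [-0.0058, -0.0042, -0.0002, 0, -1], [-0.0049, -0.0052, -0.0002, 0, -1], [-0.0038, -0.0061, -0.0001, 0, -1], [-0.0025, -0.0067, 0.0, 0, -1], [-0.0011, -0.0071, 0.0001, 0, -1]]
```

>>> carry_out --pt "-0.0002 0.0072 -0.0002 0 -1" --pt "-0.0014 0.0071 -0.0002 0 -1" --pt "-0.0027 0.0066 -0.0002 0 -1" --pt "-0.0039 0.006 -0.0004 0 -1" --pt "-0.0051 0.0051 -0.0004 0 -1" --pt "-0.006 0.004 -0.0004 0 -1" --pt "-0.0066 0.0027 -0.0004 0 -1" --pt "-0.0071 0.0013 -0.0004 0 -1" --pt "-0.0072 -0.0002 -0.0004 0 -1" --pt "-0.007 -0.0015 -0.0004 0 -1" --pt "-0.0066 -0.0029 -0.0003 0 -1" --pt "-0.0058 -0.0042 -0.0002 0 -1" --pt "-0.0049 -0.0052 -0.0002 0 -1" --pt "-0.0038 -0.0061 -0.0001 0 -1" --pt "-0.0025 -0.0067 0 0 -1" --pt "-0.0011 -0.0071 0.0001 0 -1"

```text
time_s: 18.7
position: [539.1, -15.1, 102.0]
eef_rot: [0.686, 0.727, 0.012, -0.027]
ft_force: [0.2, 13.3, 8.2]
opening: 0.161
```

```bash
python3 circ.py 14 -0.2
```

```text
t 18.7 th -1.463 r 35.88 pos [539.1 -15.1 102. ] F [ 0.2 13.3  8.2] M [ 2.58 -0.38 -0.06] open 0.161 tan 1.6
[[0.0002, -0.0072, 0.0001, 0, -1], [0.0018, -0.0069, 0.0003, 0, -1], [0.0031, -0.0065, 0.0003, 0, -1], [0.0044, -0.0057, 0.0003, 0, -1], [0.0054, -0.0048, 0.0004, 0, -1], [0.0062, -0.0035, 0.0004, 0, -1], [0.0068, -0.0023, 0.0005, 0, -1], [0.0071, -0.0008, 0.0004, 0, -1], [0.0072, 0.0005, 0.0004, 0, -1], [0.0069, 0.002, 0.0003, 0, -1], [0.0064, 0.0033, 0.0003, 0, -1], [0.0055, 0.0046, 0.0002, 0, -1], [0.0046, 0.0055, 0.0002, 0, -1], [0.0034, 0.0063, 0.0, 0, -1]]
```

>>> carry_out --pt "0.0004 -0.0072 0.0001 0 -1" --pt "0.0018 -0.0069 0.0003 0 -1" --pt "0.0031 -0.0065 0.0003 0 -1" --pt "0.0044 -0.0057 0.0003 0 -1" --pt "0.0054 -0.0048 0.0004 0 -1" --pt "0.0062 -0.0035 0.0004 0 -1" --pt "0.0068 -0.0023 0.0005 0 -1" --pt "0.0071 -0.0008 0.0004 0 -1" --pt "0.0072 0.0005 0.0004 0 -1" --pt "0.0069 0.002 0.0003 0 -1" --pt "0.0064 0.0033 0.0003 0 -1" --pt "0.0055 0.0046 0.0002 0 -1"

```text
time_s: 20.2
position: [507.9, 44.0, 102.0]
eef_rot: [0.686, 0.727, 0.011, -0.027]
ft_force: [-5.0, 2.5, 15.1]
opening: 0.159
```

```bash
python3 circ.py 16 -0.08
```

```text
t 20.2 th 2.433 r 35.93 pos [507.9  44.  102. ] F [-5.   2.5 15.1] M [0.46 0.72 0.04] open 0.159 tan 1.3
[[0.002, 0.002, 0.0, 0, -1], [0.0019, 0.0023, 0.0001, 0, -1], [0.0016, 0.0023, 0.0, 0, -1], [0.0014, 0.0025, 0.0001, 0, -1], [0.0013, 0.0026, -0.0, 0, -1], [0.001, 0.0027, -0.0, 0, -1], [0.0008, 0.0028, -0.0, 0, -1], [0.0006, 0.0028, -0.0001, 0, -1], [0.0004, 0.0028, -0.0, 0, -1], [0.0001, 0.0029, -0.0001, 0, -1], [-0.0001, 0.0029, -0.0, 0, -1], [-0.0003, 0.0029, -0.0001, 0, -1], [-0.0006, 0.0028, -0.0001, 0, -1], [-0.0008, 0.0028, -0.0001, 0, -1], [-0.001, 0.0027, -0.0001, 0, -1], [-0.0012, 0.0026, -0.0001, 0, -1]]
```

>>> carry_out --pt "0.002 0.002 0 0 -1" --pt "0.0019 0.0023 0.0001 0 -1" --pt "0.0016 0.0023 0 0 -1" --pt "0.0014 0.0025 0.0001 0 -1" --pt "0.0013 0.0026 0 0 -1" --pt "0.001 0.0027 0 0 -1"

```text
time_s: 20.95
position: [522.0, 54.3, 102.0]
eef_rot: [0.686, 0.727, 0.011, -0.027]
ft_force: [-4.5, 6.4, 14.1]
opening: 0.162
```

>>> carry_out --pt "0.0008 0.0028 0 0 -1" --pt "0.0006 0.0028 -0.0001 0 -1" --pt "0 0 0 0 -1"

```text
time_s: 21.32
position: [527.9, 56.2, 102.1]
eef_rot: [0.686, 0.727, 0.012, -0.027]
ft_force: [-0.9, 7.4, 10.5]
opening: 0.159
```

>>> carry_out --pt "0.0004 0.0028 0 0 -1" --pt "0.0001 0.0029 -0.0001 0 -1" --pt "0 0 0 0 -1"

```text
time_s: 21.7
position: [533.6, 56.9, 102.1]
eef_rot: [0.686, 0.727, 0.012, -0.027]
ft_force: [-0.0, 7.7, 9.6]
opening: 0.166
```

>>> carry_out --pt "-0.0001 0.0029 0 0 -1" --pt "-0.0003 0.0029 -0.0001 0 -1" --pt "0 0 0 0 -1"

```text
time_s: 22.08
position: [534.8, 57.0, 101.6]
eef_rot: [0.686, 0.727, 0.009, -0.03]
ft_force: [-34.0, 8.8, 36.2]
opening: 0.164
```

>>> carry_out --pt "-0.0006 0.0028 -0.0001 0 -1" --pt "0 0 0 0 -1"

```text
time_s: 22.32
position: [535.3, 57.0, 101.4]
eef_rot: [0.686, 0.727, 0.008, -0.032]
ft_force: [-50.4, 11.6, 48.7]
opening: 0.163
```

>>> carry_out --pt "-0.0008 0.0028 -0.0001 0 -1" --pt "0 0 0 0 -1"

```text
time_s: 22.58
position: [535.9, 56.9, 101.2]
eef_rot: [0.686, 0.727, 0.007, -0.034]
ft_force: [-66.0, 16.1, 60.1]
opening: 0.161
```

I felt the upper stop: tangential force rose sharply at x ≈ 534, θ ≈ 1.59, after about 10.4 rad of turning. I release the pressure first.

>>> carry_out --pt "0.0008 -0.004 0.0002 0 -1" --pt "0.0006 -0.004 0.0001 0 -1" --pt "0.0004 -0.003 0.0001 0 -1" --pt "0 0 0 0 -1"

```text
time_s: 23.08
position: [533.7, 57.0, 102.0]
eef_rot: [0.686, 0.727, 0.012, -0.027]
ft_force: [-1.7, 7.4, 10.5]
opening: 0.165
```

```bash
python3 circ.py 16 0.1
```

```text
t 23.07 th 1.613 r 36.42 pos [533.7  57.  102. ] F [-1.7  7.4 10.5] M [ 1.49  0.04 -0.02] open 0.165 tan 1.3
[[-0.0005, -0.0036, 0.0001, 0, -1], [-0.0005, -0.0036, 0.0, 0, -1], [-0.0009, -0.0035, 0.0, 0, -1], [-0.0011, -0.0034, 0.0, 0, -1], [-0.0016, -0.0032, 0.0, 0, -1], [-0.0018, -0.0031, -0.0, 0, -1], [-0.0021, -0.0029, -0.0001, 0, -1], [-0.0024, -0.0027, -0.0001, 0, -1], [-0.0027, -0.0024, -0.0001, 0, -1], [-0.0029, -0.0022, -0.0001, 0, -1], [-0.0031, -0.0018, -0.0001, 0, -1], [-0.0032, -0.0015, -0.0001, 0, -1], [-0.0034, -0.0012, -0.0002, 0, -1], [-0.0035, -0.0009, -0.0002, 0, -1], [-0.0036, -0.0004, -0.0002, 0, -1], [-0.0036, -0.0002, -0.0002, 0, -1]]
```

>>> carry_out --pt "-0.0003 -0.0036 0.0001 0 -1" --pt "-0.0005 -0.0036 0 0 -1" --pt "-0.0009 -0.0035 0 0 -1" --pt "-0.0011 -0.0034 0 0 -1" --pt "-0.0016 -0.0032 0 0 -1" --pt "-0.0018 -0.0031 0 0 -1" --pt "-0.0021 -0.0029 -0.0001 0 -1" --pt "-0.0024 -0.0027 -0.0001 0 -1" --pt "-0.0027 -0.0024 -0.0001 0 -1" --pt "-0.0029 -0.0022 -0.0001 0 -1" --pt "-0.0031 -0.0018 -0.0001 0 -1" --pt "-0.0032 -0.0015 -0.0001 0 -1" --pt "-0.0034 -0.0012 -0.0002 0 -1" --pt "-0.0035 -0.0009 -0.0002 0 -1" --pt "-0.0036 -0.0004 -0.0002 0 -1" --pt "-0.0022 0 -0.0001 0 -1" --pt "0 0 0 0 -1" --pt "0 0 0 0 -1"

```text
time_s: 25.32
position: [499.8, 18.6, 102.0]
eef_rot: [0.686, 0.727, 0.011, -0.026]
ft_force: [-0.3, -0.6, 10.7]
opening: 0.164
```

```bash
python3 circ.py 1 0.02
```

```text
t 25.32 th -3.084 r 35.5 pos [499.8  18.6 102. ] F [-0.3 -0.6 10.7] M [-0.27 -0.16  0.01] open 0.164 tan 0.6
[[-0.0007, -0.0005, 0.0, 0, -1]]
```

>>> carry_out --pt "0.001 0 0 0 -1" --pt "0 0 0 0 -1" --pt "0 0 0 0 -0.6" --pt "0 0 0 0 -0.4" --pt "0 0 0 0 -0.2" --pt "0 0 0 0 -0.2" --pt "0 0 -0.01 0 -0.2" --pt "0 0 -0.02 0 -0.2" --pt "0 0 -0.03 0 -0.2" --pt "0 0 -0.04 0 -0.2" --pt "0 0 -0.04 0 -0.2" --pt "0 0 0 0 -0.2"

```text
time_s: 26.82
position: [504.3, 12.4, 244.8]
eef_rot: [0.686, 0.727, 0.013, -0.024]
ft_force: [0.8, -0.3, -0.6]
opening: 0.4
```

>>> carry_out --pt "-0.04 0 0 0 0" --pt "-0.04 0 0 0 0" --pt "-0.04 0 0 0 0" --pt "-0.04 0 0 0 0" --pt "-0.04 0 0 0 0" --pt "-0.04 0 0 0 0" --pt "0 0 0 0 0" --pt "0 0 0 0 0"

```text
time_s: 27.82
position: [516.3, -226.3, 228.5]
eef_rot: [0.686, 0.727, 0.011, -0.026]
ft_force: [-0.3, 0.4, 0.2]
opening: 0.501
```

```bash
python3 - <<'E'
from prof import *
s=bot.state(); print(s['position'].round(1),s['ft_force'].round(1),s['time_s'])
p,d=bot.read_camera('top'); q,dq=bot.read_camera('scene'); np.savez('fin.npz',p=p,q=q)
k=lambda im,x,y,w,h,f:cv2.resize(im[y:y+h,x:x+w],None,fx=f,fy=f,interpolation=cv2.INTER_CUBIC)
a=k(p,312,165,130,100,3); b=k(q,220,130,200,170,2); H=max(a.shape[0],b.shape[0])
pad=lambda i:np.pad(i,((0,H-i.shape[0]),(0,0),(0,0))); save('pics/fin.png',np.hstack([pad(a),pad(b)]))
X=cloud('top',d); print('plate z',np.median(X[245:255,335:365,2]))
zp=32+13.8*(11-1.571)/6.2832; print('exp',zp)
t,py,px=prof(p,zp+8.5,(527.3,138.1),.06)
for a,b,c in zip(t,py,px): print(int(a),int(b),int(c),end=' | ')
E
```

```text
[ 516.3 -226.3  228.5] [-0.3  0.4  0.2] 27.825
plate z 52.759627009720674
exp 52.70922459893048
-38 211 204 | -37 206 204 | -36 196 204 | -35 179 203 | -34 159 203 | -33 137 203 | -32 119 203 | -31 105 203 | -30 100 204 | -29 104 203 | -28 118 203 | -27 141 204 | -26 166 204 | -25 187 204 | -24 198 204 | -23 203 204 | -22 199 204 | -21 192 203 | -20 183 197 | -19 180 187 | -18 184 168 | -17 191 147 | -16 197 132 | -15 198 129 | -14 195 141 | -13 189 163 | -12 185 185 | -11 183 197 | -10 183 203 | -9 182 200 | -8 182 194 | -7 183 188 | -6 184 182 | -5 184 179 | -4 185 177 | -3 186 176 | -2 186 177 | -1 186 178 | 0 186 179 | 1 186 180 | 2 187 181 | 3 187 182 | 4 186 183 | 5 186 184 | 6 186 188 | 7 185 193 | 8 185 199 | 9 186 200 | 10 186 198 | 11 186 193 | 12 185 189 | 13 188 189 | 14 192 193 | 15 198 198 | 16 199 202 | 17 195 204 | 18 185 204 | 19 175 204 | 20 172 204 | 21 177 205 | 22 187 205 | 23 194 205 | 24 195 204 | 25 187 204 | 26 170 205 | 27 149 205 | 28 130 205 | 29 113 205 | 30 105 204 | 31 106 204 | 32 118 204 | 33 139 205 | 34 162 205 | 35 185 205 | 36 198 205 | 37 208 205 | 38 211 205 |
```

View pics/fin.png

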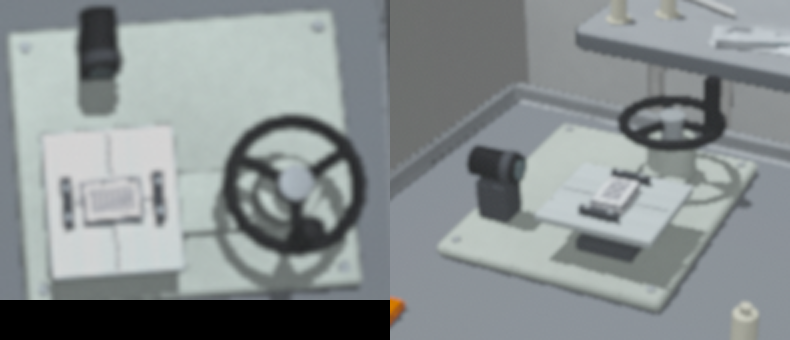

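Plate height reads 52.8 mm against 52.7 expected for a quarter turn below the stop. The cassette is still within about 0.5 mm of centre.

```bash
python3 -c "
from station import bot
print(bot.job_done())"
```

```text
the job is handed in; nothing more can be done
None
```

The cassette is on the plate, released and centred. I cranked the handwheel clockwise about 10.4 rad until I felt the upper stop, then backed it off a quarter turn. The job was handed in at about 28 s with the arm clear. I never touched the tape roll or the needle holder, though I did not check their positions again at the end.

**Last checks (top camera and arm):**
- **Centring:** the cassette is about 0.1 mm off the midpoint of the stops along its length. It is about 0.5 mm off in x, against a cross position I measured before cranking. Before cranking its yaw was within about 0.02 rad of square; I did not measure yaw again afterwards.
- **Plate height:** it measured 52.8 mm, and a quarter turn below the upper stop should give 52.7 mm.
- **Wheel back-off:** the arm path gives about 1.57 rad, good to roughly ±0.04 rad.

**What did not go cleanly:**
- The fast first move left the tool tilted by 3°. I compensated for it in every later move.
- Pressing the cassette onto the plate turned the wheel back about 0.2 rad before I gripped the knob, so I located the knob again.
- The wheel axis found by cranking lay about 2 mm from my camera measurement, which loaded the wrist with up to 20 N sideways until I corrected it.
- I sent two more small steps after reaching the upper stop, so the wrist force peaked at about 90 N. The limit is 120 N.

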